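# Wind the hand-exerciser's ratchet to the studded tooth and lock its pawl

## Robot

A 6-joint arm with a two-finger parallel gripper is mounted at the origin on the work surface. World frame = base frame: x ahead of the robot, y to its left, z up, the work surface at z = 0. Lengths are in m, angles in rad, forces in N, time in s.
With the tool pointing down it reaches from about 0.275 to 0.875 m from the base axis. Payload 12.5 kg.
Tool frame: the origin (TCP) lies midway between the tips of the shut fingers; the grasp point (between the pads) lies 19 mm behind it; z points along the fingers, y is the direction in which the jaws open and shut (so a half turn about z gives the same grasp; the last joint's range is limited). The gripper opens to 85 mm and grips with 20 to 120 N. Pads are 22 mm wide; open, the fingers measure 114 mm over their backs; the gripper's body (76 mm by 85 mm) begins 54 mm behind the grasp point. The pads swing forward as they close: fully open they stand 13 mm farther back than shut.
Start: joints at [1.138, 0.351, 1.652, -0, 1.139, -0.085], TCP at [0.187, 0.517, 0.231] pointing down, gripper open.
Joint ranges: [-2.75, 2.75], [-0.79, 2.1], [0.01, 2.65], [-1.57, 4.71], [0.07, 3.14], [-2.87, 2.87]. Speed limits (rad/s): [2.22, 2.22, 2.79, 3.14, 3.14, 3.14].

## Interface

Orientations are given as a 3x3 rotation matrix whose columns are the frame's x, y, z axes.
In Python, from cell import env gives the robot as it stands.
- The arm moves only by the tool apply_moves, never from a script. Its argument "rows" is a list that holds one entry, the list of rows, each a list of 5 numbers: the shift along the tool's x, y, z in units of 40 mm (1.0 is 40 mm), then the turn about the tool's z in units of 5 degrees (1.0 is 5 degrees), then the finger opening in mm, from 0 to 85.4. A call has 1 to 8 rows; each row is the pose to reach, as a shift and turn from the pose commanded when the call began, along the tool's axes at that moment; what a row does not reach only later rows make up. A row lasts 1/12 s, in which the tool goes at most 41.7 mm and 7.16 degrees, less where a joint would pass 70% of its speed; a pose out of reach is approached as far as the arm can. A call with a gripper value outside its range is refused whole. The fingers move at their own pace and stop on an object; "squeeze" is the grip in N (left out, the last holds). Time passes only in rows, so rows that repeat a pose let the fingers close. It gives the time, the measured TCP pose, the force and the opening at its end, in the units of the state.
- env.read_state(): the state, without advancing time (a new reading comes with each control period).
- env.capture(name): name is "side" or "top"; returns a dict with "image" (384x512x3 uint8, red, green, blue), "range_z" (384x512 float32, m along the optical axis (not along the pixel's ray), 0 where there is no reading), "camera_matrix" (3x3 intrinsics, pixels), "k1" (the pictures are not rectified: a ray, as slopes to the right and down, at radius r is drawn at 1 + k1 r^2 times it, then the intrinsics apply), "R" (3x3) and "t" (3): a world point X has camera coordinates R X + t. Camera axes: x right, y down, z forward; pixel columns grow to the right and rows downward; lengths in m; the calibration is good to about 2 mm. A picture is of the moment at which its call begins.
- env.finish_job(): hands the job in, once; it reports no verdict.
Trained networks look in the newest picture that a camera, given by its name, has taken for a name from the list of things; names that differ only in an ending like _2 or _b are one class to them, and where a whole thing is asked for, a point or a joint stands for the part that bears it (a point fixed in the world has none). Each returns a list of dicts, best first, with "conf" (0 to 1); they miss things now and then, are a little off and sometimes report something else, mostly with a low value. They report only what shows in the picture. A call takes as long as a camera call.
- env.boxes_of(camera, thing): "xy" ([column, row] as shares, 0 to 1, of the picture: columns of its width, rows of its height, amid what is visible of it).
- env.mark_of(camera, thing): "xy" ([column, row] as shares, 0 to 1, of the picture: columns of its width, rows of its height: a listed point, or the origin of a listed thing).
The state is a dict: "time_s": time; "joints": joint angles; "joint_velocities": joint speeds; "tau": joint torques, N m; "tcp_pos": TCP position; "tool_rot": TCP orientation; "ft_force": force on the tool from outside, world axes, zero at the start; "wrist_torque": the same for the moment, N m; "grip_width": finger opening in m.
Only numpy, scipy, OpenCV 4.12 (cv2) and the standard library are available. Lean on these libraries where they do the work, as an engineer would, in place of code of your own. Each camera call takes 0.05 s, during which the arm holds its last target.

## Task

Set the spring load of the hand exerciser: gently wind its bar knob clockwise (seen from above) until the sprung pawl has just clicked in behind the tooth that carries the small stud, stop there, and let go so that the wheel rests back on the pawl. Then push the black keeper tab fully home towards the wheel so that the pawl cannot lift. Do not crush the knob or ram the keeper against its stop, and leave the mug, jar and wooden block where they are.

Things in the scene. Friction and masses are not known exactly. Their poses are not given: they have to be found in the camera images.
- winder: Exerciser: fixed plywood board 230 x 190 x 18 mm, a wheel on an upright axle. Origin on the table under the axle. Its own +x points from the axle to pawl nose, z up; board spans x -100..130, y -95..95. Wheel (z 32..42) has 16 saw teeth, root radius 38, tip 47. Pawl pivot at x 58, y 40 (top z 48); a rubber squeeze bar runs along y at x -82, top z 60. Keeper guides along x, y 0..40, top z 30.
- wheel (a joint): Wheel angle (rad), grows clockwise from above. A spring turns it back (0.15 to 0.3 Nm at the knob, more as it winds); the pawl stops it once per tooth, 0.393 rad apart. It starts (after settling 0.5 s) 2 to 4 teeth short. Resting on the pawl at the studded tooth it reads 2.37; the pawl drops in as it passes about 2.37; one tooth too far reads 2.76 and it cannot be turned back. Stop winding once it has passed 2.40; beyond 2.50 strains the spring.
- knob: Black bar knob on the axle above the wheel. Origin on the axle at z 42; own x along the bar, z up. Bar 50 long (x), 14 thick (y), from z 50 to 86 above the table. It turns with the wheel but has up to 0.5 rad of free play: clockwise it moves freely by a hidden amount before it picks the wheel up. It may be released and regripped between teeth. Thin plastic: grip it with 20 to 50 N; a squeeze above 70 N would crush it.
- knob_grip (a point): Point on the axle in the middle of the bar knob, 70 mm above the table: the height to grip it.
- stud (a point): Top of the dark steel stud (9 mm across, 4 high) on the wheel, 38 mm from the axle, on the tooth at which the pawl must catch; top 46 mm above the table. The tooth's catch face lies 0.11 rad anticlockwise of it.
- pawl_nose (a point): Tip of the sprung steel pawl (a bar 42 x 6 x 8 mm pressed into the teeth, pivoting at its other end), 41 mm above the table. It moves out about 5 mm as a tooth passes and drops back with a click.
- keeper (a joint): Keeper slide (m): 0 to 0.024. 0 is open (it starts 0 to 4 mm in), away from the wheel; 0.024 is home against its stop, its nose just behind the pawl. Moves along the exerciser's -x; needs about 3 N and stays where it is left.
- keeper_tab (a point): Centre of the top of the black keeper tab, 67 mm above the table; tab 12 thick (exerciser's x), 24 wide (y), 40 tall (z 27 to 67). Open it stands at exerciser x 116, y 20, home at x 93. Push its outer face towards the wheel.
- keeper_stop: Small steel cross bar (5 x 24 x 11 mm, exerciser x 56, y 20) on the board that the keeper meets when home. Press it there with no more than 10 N or so; over 20 N is ramming.
- mug: White mug, 80 mm across, 95 tall, loose bystander. Origin under its centre.
- jar: Clear jar with a metal cap, 64 mm across, 85 tall, loose bystander. Origin under its centre.
- puzzle_block: Wooden block 90 x 50 x 30 mm, loose bystander. Origin under its centre.

How it is judged:
By the outcome, as a careful person would: the job done as asked, in the order asked, and still so for the second after the job is handed in, with the robot touching nothing.
It also fails if it takes over 70 s, if anything falls off the work surface, if the arm or the gripper's body presses on something with over 40 N, if the wrist force passes 120 N, or if a joint passes its speed limit or range.

## Working session

There is one attempt and no reset: what is moved stays moved. The work goes in short steps, Python scripts to look and compute and a tool call to move; the robot and the scene stay as the last step left them, time stands still between calls to the robot, and variables do not carry over. Pictures are saved under pics/ and viewed, and the job is handed in when it is done.

Besides the shell and the picture viewer there is one more tool, called after "Call:" in YAML: its name, and indented under it one key for each argument. apply_moves: Moves the arm, as the interface text tells. Its arguments: {"type":"object","properties":{"rows":{"type":"array","items":{"type":"array","items":{"type":"array","items":{"type":"number"}}}},"squeeze":{"type":"number"}},"required":["rows"]}

```bash
ls; mkdir -p pics; cat > h.py <<'E'
import numpy as np, cv2
from cell import env
def cap(n,fn=None):
    c=env.capture(n)
    if fn: cv2.imwrite('pics/'+fn,cv2.cvtColor(c['image'],cv2.COLOR_RGB2BGR))
    return c
def ray(c,u,v):
    K=c['camera_matrix'];k=c['k1']
    x=(u-K[0,2])/K[0,0];y=(v-K[1,2])/K[1,1]
    a,b=x,y
    for _ in range(30):
        r2=a*a+b*b;a=x/(1+k*r2);b=y/(1+k*r2)
    R=np.array(c['R']);t=np.array(c['t'])
    return -R.T@t, R.T@np.array([a,b,1.])
def atz(c,u,v,z):
    o,d=ray(c,u,v);return o+d*(z-o[2])/d[2]
def atd(c,u,v):
    o,d=ray(c,u,v);return o+d*c['range_z'][int(round(v)),int(round(u))]
def proj(c,X):
    p=np.array(c['R'])@np.array(X)+np.array(c['t']);a,b=p[0]/p[2],p[1]/p[2]
    s=1+c['k1']*(a*a+b*b);K=c['camera_matrix'];return K[0,0]*a*s+K[0,2],K[1,1]*b*s+K[1,2]
E
python3 - <<'E'
from h import *
for n in('side','top'):
    c=cap(n,n+'0.png');print(n,c['camera_matrix'].tolist(),c['k1'],np.round(c['R'],3).tolist(),c['t'])
    Z={'knob_grip':.07,'stud':.046,'pawl_nose':.041,'keeper_tab':.067,'winder':0,'knob':.042,'mug':0,'jar':0,'puzzle_block':0,'keeper_stop':.018}
    for th,z in Z.items():
        for d in env.mark_of(n,th)[:2]:
            u,v=d['xy'][0]*512,d['xy'][1]*384
            print(th,round(d['conf'],2),round(u,1),round(v,1),np.round(atz(c,u,v,z),4))
print(env.read_state())
E
```

```text
pics
side [[433.6999862856741, 0.0, 249.4651497269294], [0.0, 433.6999862856741, 197.75346339664742], [0.0, 0.0, 1.0]] -0.11574881223249522 [[0.939, -0.343, 0.009], [-0.26, -0.727, -0.635], [0.224, 0.594, -0.772]] [-0.49905088  0.19426435  0.912683  ]
knob_grip 0.83 263.8 230.4 [ 0.5338 -0.0811  0.07  ]
stud 0.64 274.7 228.0 [ 0.5659 -0.0678  0.046 ]
pawl_nose 0.44 278.7 240.9 [ 0.5627 -0.0996  0.041 ]
keeper_tab 0.62 312.4 225.1 [ 0.6397 -0.102   0.067 ]
winder 0.9 257.8 247.7 [ 0.5237 -0.0762  0.    ]
knob 0.78 258.2 236.9 [ 0.524  -0.0751  0.042 ]
mug 0.58 272.6 172.0 [0.6432 0.13   0.    ]
jar 0.55 277.1 348.0 [ 0.4766 -0.3076  0.    ]
puzzle_block 0.71 258.5 239.0 [ 0.5337 -0.0545  0.    ]
puzzle_block 0.7 211.8 344.8 [ 0.3583 -0.2581  0.    ]
top [[400.7040634998046, 0.0, 256.51422150122767], [0.0, 400.7040634998046, 191.85972400349502], [0.0, 0.0, 1.0]] -0.145460836794687 [[0.029, -0.999, 0.015], [-0.987, -0.031, -0.159], [0.159, -0.01, -0.987]] [0.01236958 0.52875846 0.99756227]
knob_grip 0.52 299.1 192.1 [ 0.5264 -0.0791  0.07  ]
stud 0.85 292.2 175.2 [ 0.5745 -0.0633  0.046
[... 665 characters left out ...]
2085e+00, -8.46139896e-02]), 'joint_velocities': array([-6.34458504e-04, -9.60020828e-05,  1.83929335e-03,  3.39957654e-04,
       -1.81094701e-04,  5.24242987e-04]), 'tau': array([ 2.02471834e-03, -5.06039143e+01, -2.91642576e+01, -5.07893162e-06,
        7.74987057e-04, -1.63646035e-05]), 'tcp_pos': array([0.18741857, 0.51706793, 0.23130843]), 'tool_rot': array([[-9.40125117e-01,  3.40829522e-01, -2.42884049e-05],
       [ 3.40829522e-01,  9.40125118e-01,  2.12228879e-05],
       [ 3.00675263e-05,  1.16739646e-05, -9.99999999e-01]]), 'ft_force': array([-0.52194123, -0.17074984,  0.35856019]), 'wrist_torque': array([-0.00115266,  0.03293582,  0.04305099]), 'grip_width': 0.08523176185284036}
```

```bash
python3 - <<'E'
import cv2
a=cv2.imread('pics/side0.png')[150:330,170:370];b=cv2.imread('pics/top0.png')[110:270,220:390]
cv2.imwrite('pics/s0z.png',cv2.resize(a,None,fx=4,fy=3.3333,interpolation=3) if 0 else cv2.resize(a[:150],None,fx=4,fy=4,interpolation=3))
cv2.imwrite('pics/t0z.png',cv2.resize(b[:150],None,fx=4,fy=4,interpolation=3))
E
```

```text
(no output)
```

View pics/s0z.png

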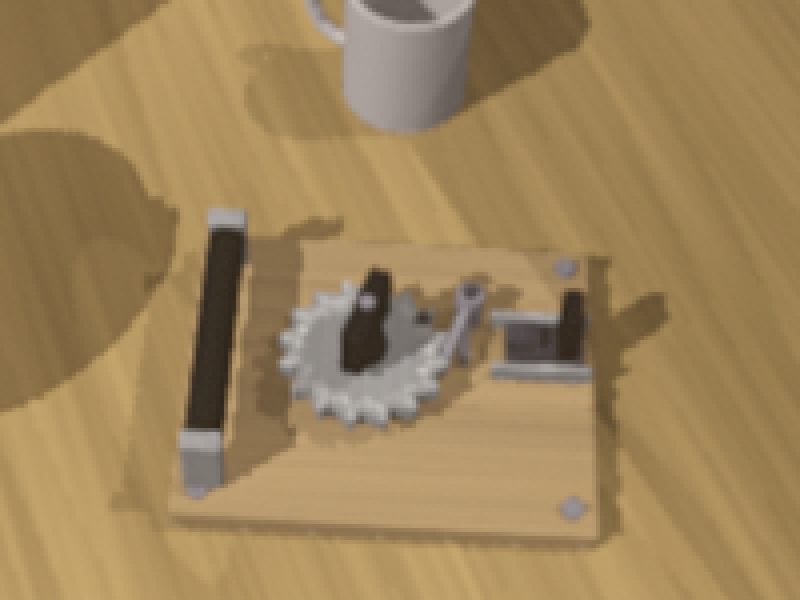

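View pics/t0z.png

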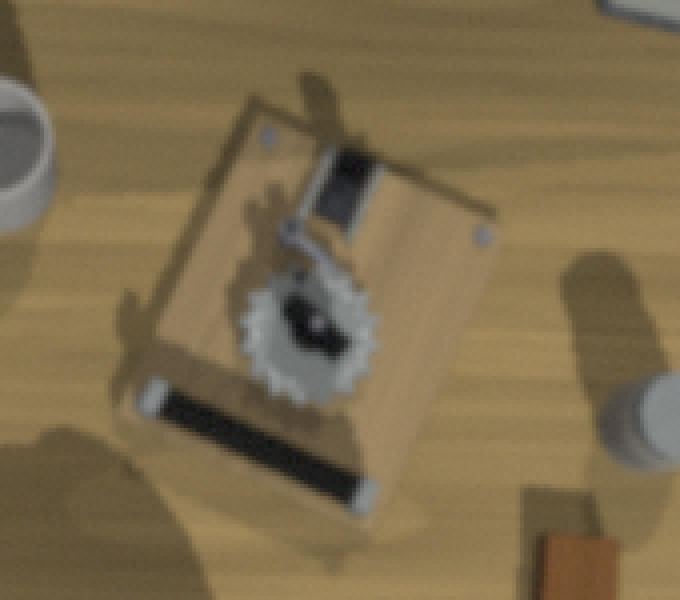

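View pics/top0.png

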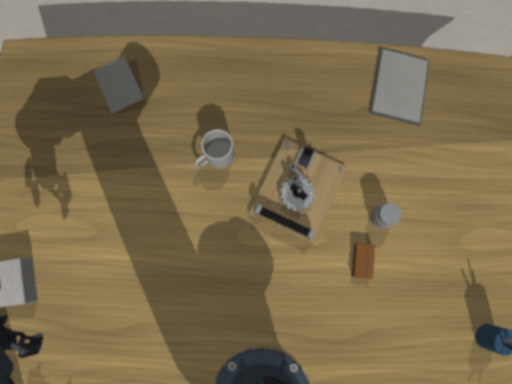

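View pics/side0.png

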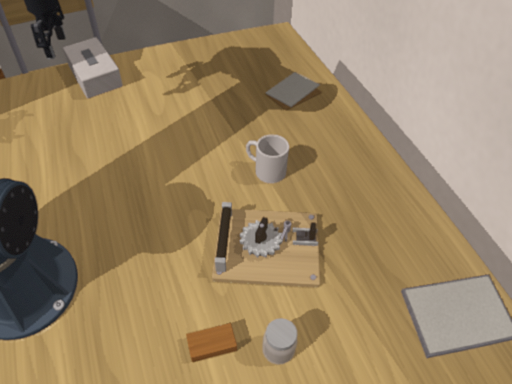

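The top view shows the board turned, with its keeper end away from the robot: corners about (283,135), (344,163), (312,242). The knob is at (299,191), the stud at (295,179), and the keeper tab at (309,151). The side view agrees with this. Next I fit the board pose.

```bash
cat > fit.py <<'E'
from h import *
from scipy.optimize import least_squares
cs=cap('side');ct=cap('top')
def W(p,q):
    c,s=np.cos(p[2]),np.sin(p[2]);return [p[0]+c*q[0]-s*q[1],p[1]+s*q[0]+c*q[1],q[2]]
obs=[(ct,(.130,.095,.018),(283.2,134.5)),(ct,(.130,-.095,.018),(343.7,163.2)),(ct,(-.1,-.095,.018),(312,242.5)),(ct,(-.1,.095,.018),(251,210)),
(cs,(-.1,.095,.018),(231,210)),(cs,(.130,.095,.018),(322,213.7)),(cs,(.130,-.095,.018),(319.5,282)),(cs,(-.1,-.095,.018),(213,278.7)),
(ct,(0,0,.07),(299.1,192.1)),(cs,(0,0,.07),(263.8,230.4))]
f=lambda p:np.concatenate([np.array(proj(c,W(p,q)))-o for c,q,o in obs])
r=least_squares(f,[.53,-.08,-.4],loss='soft_l1');p=r.x
print(p);print(np.round(f(p).reshape(-1,2),1).tolist())
for sub in(obs[:4],obs[4:8]):
    g=lambda p:np.concatenate([np.array(proj(c,W(p,q)))-o for c,q,o in sub]);print(least_squares(g,p).x)
np.save('p.npy',p)
# depth points
for c in(cs,ct):
    P=[]
    for v in range(130,300):
        for u in range(200,370):
            if c['range_z'][v,u]>0:P.append(atd(c,u,v))
    P=np.array(P);c_,s_=np.cos(p[2]),np.sin(p[2]);d=P[:,:2]-p[:2]
    L=np.c_[d@[c_,s_],d@[-s_,c_],P[:,2]]
    k=(np.hypot(L[:,0],L[:,1])<.03)&(L[:,2]>.07)
    print('knob',k.sum(),L[k].mean(0),L[k].max(0),L[k].min(0))
    q=L[k][:,:2]-L[k][:,:2].mean(0);w,V=np.linalg.eigh(q.T@q);print('bar dir board',V[:,1],np.degrees(np.arctan2(V[1,1],V[0,1])))
    k=(abs(L[:,0]-.105)<.03)&(abs(L[:,1]-.02)<.02)&(L[:,2]>.05);print('tab',k.sum(),L[k].mean(0),L[k].max(0),L[k].min(0))
    k=(abs(L[:,0])<.09)&(abs(L[:,1]+.07)<.02);print('board z',np.median(L[k][:,2]))
for n,c,u,v,z in(('stud t',ct,295,178.7,.046),('stud s',cs,275.7,229.2,.046),('tab t',ct,308.7,149.5,.067)):
    X=atz(c,u,v,z)[:2]-p[:2];x,y=X@[c_,s_],X@[-s_,c_];print(n,x,y,np.hypot(x,y),np.arctan2(y,x))
print(env.read_state()['time_s'])
E
python3 fit.py
```

```text
[ 0.534288   -0.07923524 -0.41808563]
[[1.9, 0.5], [4.6, 1.5], [1.6, -0.8], [-2.6, 0.6], [-8.0, -2.8], [-2.6, -0.8], [2.8, 2.3], [0.6, -1.2], [0.1, -3.1], [-0.1, -0.7]]
[ 0.53540021 -0.07584558 -0.39977829]
[ 0.5376166  -0.08088816 -0.44505573]
knob 171 [-0.00554292 -0.0048197   0.08397467] [0.00629354 0.02315264 0.09191395] [-0.01794475 -0.02596306  0.07000505]
bar dir board [0.3018519  0.95335483] 72.43113339919229
tab 78 [0.10696719 0.01721132 0.06298038] [0.11430451 0.03237501 0.07026195] [0.10147868 0.006864   0.05020181]
board z 0.018828781724447463
knob 127 [-6.62290842e-03  9.81006928e-05  8.46370601e-02] [0.00602595 0.02450349 0.09072236] [-0.01831799 -0.02436596  0.07045768]
bar dir board [0.28258599 0.95924197] 73.58539457277502
tab 56 [0.10396609 0.01939243 0.06365086] [0.11194382 0.03116999 0.07073326] [0.09873566 0.00785122 0.05015688]
board z 0.018627378374024728
stud t 0.0250150964230066 0.020381021198783243 0.032266717746891604 0.6836696699431233
stud s 0.026560923577930703 0.020240550363841744 0.03339404947507698 0.6511638107566273
tab t 0.10596356158438221 0.020799429540984286 0.10798561317544819 0.1938242849500418
1.2
```

```bash
cat > fit2.py <<'E'
from h import *
from scipy.optimize import least_squares
def pts(c):
    P=np.array([[*atd(c,u,v),u,v] for v in range(120,300) for u in range(195,375) if c['range_z'][v,u]>0]);return P
for n in('top','side'):
    c=cap(n);P=pts(c)
    near=np.hypot(P[:,0]-.53,P[:,1]+.08)<.19
    b=P[near&(P[:,2]>.010)]
    # restrict to the biggest connected component
    m=np.zeros((384,512),np.uint8);m[b[:,4].astype(int),b[:,3].astype(int)]=1
    nn,lab=cv2.connectedComponents(m);l0=lab[int(proj(c,[.53,-.08,.05])[1]),int(proj(c,[.53,-.08,.05])[0])]
    b=b[lab[b[:,4].astype(int),b[:,3].astype(int)]==l0]
    z=b[:,2];q=b[(z<.027)]
    r=cv2.minAreaRect((q[:,:2]*1000).astype(np.float32));print(n,'board rect',r,len(q))
    w=b[(abs(z-.042)<.006)]
    print('wheelish',len(w))
    k=b[(z>.078)&(np.hypot(b[:,0]-.53,b[:,1]+.08)<.05)];print('knobtop',k[:,:3].mean(0),cv2.minAreaRect((k[:,:2]*1000).astype(np.float32)))
    np.save(n+'_pts.npy',b)
    # height map in world at 1mm
    H=np.zeros((320,320),np.float32)
E
python3 fit2.py
```

```text
top board rect ((542.4622802734375, -83.16865539550781), (191.1359405517578, 229.64598083496094), 66.3401870727539) 4197
wheelish 819
knobtop [ 0.52871958 -0.07667718  0.08589101] ((529.4873046875, -77.0986099243164), (49.742637634277344, 14.994217872619629), 49.29933166503906)
side board rect ((542.5531005859375, -84.26490783691406), (193.16598510742188, 230.89422607421875), 66.50467681884766) 5179
wheelish 1066
knobtop [ 0.52744136 -0.08028294  0.08547254] ((528.15185546875, -78.43962097167969), (49.062896728515625, 14.421725273132324), 49.85094451904297)
```

```bash
python3 - <<'E'
from h import *
p=np.array([.5287,-.0777,-.412]);np.save('p.npy',p)
cs=cap('side');ct=cap('top');c_,s_=np.cos(p[2]),np.sin(p[2])
for n,c,u,v,z in(('stud t',ct,295,178.7,.046),('stud s',cs,275.7,229.2,.046),('tab t',ct,308.7,149.5,.067)):
    X=atz(c,u,v,z)[:2]-p[:2];x,y=X@[c_,s_],X@[-s_,c_];print(n,x,y,np.hypot(x,y),np.arctan2(y,x))
def W(q): return [p[0]+c_*q[0]-s_*q[1],p[1]+s_*q[0]+c_*q[1],q[2]]
for n,c in(('top',ct),('side',cs)):
    im=cv2.cvtColor(c['image'],cv2.COLOR_RGB2BGR)
    u0,v0=(240,120) if n=='top' else (200,195)
    z=cv2.resize(im[v0:v0+100,u0:u0+133],None,fx=6,fy=6,interpolation=3)
    for q,col in[((0,0,.042),(0,0,255)),((.13,.095,.018),(255,0,0)),((.13,-.095,.018),(255,0,0)),((-.1,.095,.018),(255,0,0)),((0,0,.086),(0,255,255))]+[((.047*np.cos(a),.047*np.sin(a),.042),(0,255,0)) for a in np.arange(0,6.28,.3)]+[((.038*np.cos(a),.038*np.sin(a),.046),(255,0,255)) for a in(.676,.283)]+[((x,y,.067),(0,128,255)) for x in(.110,.098) for y in(.008,.032)]:
        u,v=proj(c,W(q));cv2.circle(z,(int((u-u0+.5)*6),int((v-v0+.5)*6)),2,col,-1)
    cv2.imwrite('pics/ov_'+n+'.png',z)
C=-np.array(cs['R']).T@cs['t'];print('side cam',C)
E
```

```text
stud t 0.030873847019972242 0.02105930976884945 0.0373723020130284 0.5986169708414044
stud s 0.03241879070198022 0.020909434261198758 0.03857696763228276 0.5728373095186823
tab t 0.11182335948977284 0.020985091005311006 0.11377538297927262 0.18550527036017475
side cam [ 0.31451504 -0.57229063  0.83267304]
```

View pics/ov_top.png

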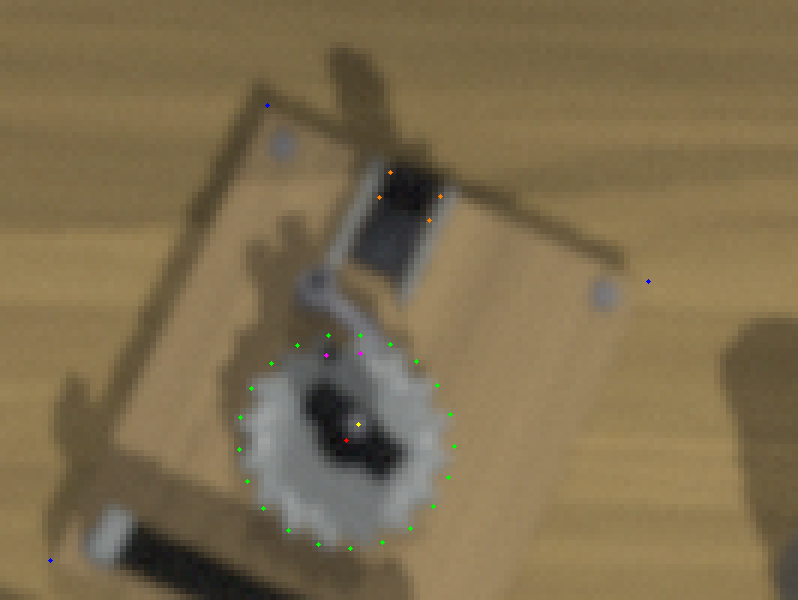

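View pics/ov_side.png

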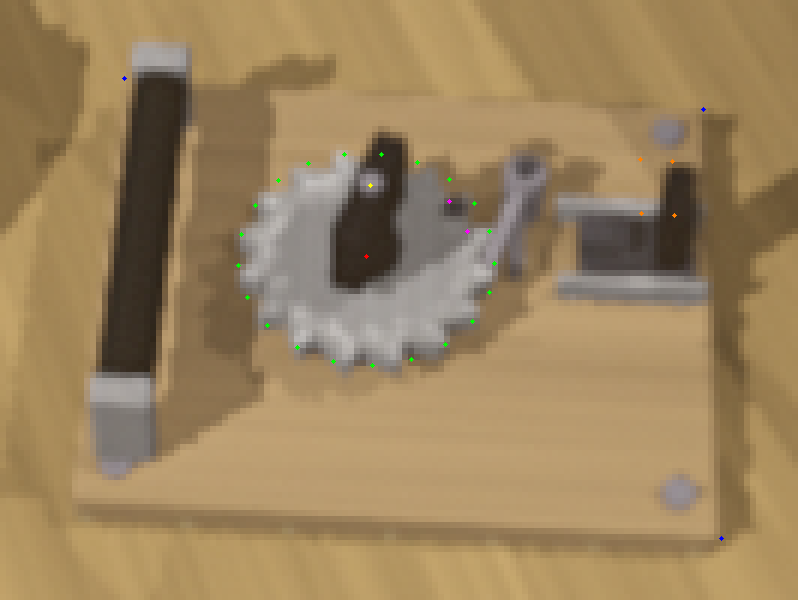

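Call:
apply_moves:
  rows:
    - [[-0.75,-0.64,0,1.3,85],[-1.5,-1.28,0,2.6,85],[-2.25,-1.92,0,3.9,85],[-3.0,-2.56,0,5.2,85],[-3.75,-3.2,0,6.5,85],[-4.5,-3.84,0,7.8,85],[-5.25,-4.48,0,9.1,85],[-6.0,-5.1,0,10.4,85]]
  squeeze: 30

```text
time_s: 2.07
tcp_pos: [0.344, 0.2417, 0.2315]
tool_rot: [[-0.305, 0.952, 0.001], [0.952, 0.305, 0.0], [0.0, 0.001, -1.0]]
ft_force: [1.3, 0.9, -0.2]
grip_width: 0.0852
```

The overlay fits the wheel rim. The stud, at about (329,352) in the top crop, sits on the predicted two-teeth-short mark, so the wheel is near 1.58. I continue to a point above the knob.

Call:
apply_moves:
  rows:
    - [[-1.0,0.22,0,1.4,85],[-2.0,0.44,0,2.8,85],[-3.0,0.65,0,4.2,85],[-4.0,0.87,0,5.6,70],[-5.0,1.09,0,7.0,60],[-6.0,1.31,0,8.4,50],[-7.0,1.52,0,9.8,45],[-7.8,1.7,0,11.2,45]]

```text
time_s: 2.73
tcp_pos: [0.506, -0.0348, 0.2314]
tool_rot: [[0.62, 0.784, 0.001], [0.784, -0.62, -0.0], [0.0, 0.001, -1.0]]
ft_force: [0.1, 1.0, 0.8]
grip_width: 0.0453
```

Call:
apply_moves:
  rows:
    - [[0,0,0,0,45],[0,0,0,0,45]]

```text
time_s: 2.9
tcp_pos: [0.5053, -0.0333, 0.231]
tool_rot: [[0.616, 0.787, -0.0], [0.787, -0.616, 0.0], [-0.0, -0.0, -1.0]]
ft_force: [0.0, 1.0, 0.1]
grip_width: 0.0449
```

```bash
python3 - <<'E'
from h import *
s=env.read_state();print({k:np.round(s[k],4).tolist() for k in('time_s','joints','tcp_pos','tool_rot','ft_force','wrist_torque','grip_width')})
R=s['tool_rot'];d=np.array([.5287,-.0777,s['tcp_pos'][2]])-s['tcp_pos'];print('shift units',R.T@d/.04)
a=np.degrees(np.arctan2(R[1,1],R[0,1]));print('jaw',a,'turn units',(a+40.5)/5)
E
```

```text
{'time_s': 2.9, 'joints': [-0.1577, 0.2721, 1.7623, 0.0001, 1.1076, 0.5065], 'tcp_pos': [0.5053, -0.0333, 0.231], 'tool_rot': [[0.6164, 0.7874, -0.0004], [0.7874, -0.6164, 0.0001], [-0.0002, -0.0004, -1.0]], 'ft_force': [0.0164, 1.031, 0.1249], 'wrist_torque': [0.0453, -0.0338, -0.0117], 'grip_width': 0.0449}
shift units [-5.13972143e-01  1.14593107e+00 -4.07768797e-04]
jaw -38.05724544653103 turn units 0.4885509106937945
```

Call:
apply_moves:
  rows:
    - [[-0.3,0.6,0.4,0.49,45],[-0.51,1.15,1.0,0.49,45],[-0.51,1.15,1.8,0.49,45],[-0.51,1.15,2.5,0.49,45],[-0.51,1.15,2.5,0.49,45]]

```text
time_s: 3.32
tcp_pos: [0.5257, -0.075, 0.1268]
tool_rot: [[0.646, 0.763, -0.008], [0.763, -0.646, 0.002], [-0.004, -0.007, -1.0]]
ft_force: [-1.1, 0.4, -1.6]
grip_width: 0.0451
```

```bash
cat > look.py <<'E'
import sys
from h import *
tag=sys.argv[1]
ims=[]
for n,(u0,v0) in(('side',(205,190)),('top',(240,130))):
    c=cap(n);im=cv2.cvtColor(c['image'],cv2.COLOR_RGB2BGR);ims.append(cv2.resize(im[v0:v0+90,u0:u0+120],None,fx=6,fy=6,interpolation=3))
    cv2.imwrite(f'pics/{tag}_{n}.png',ims[-1])
s=env.read_state();print({k:np.round(s[k],4).tolist() for k in('time_s','tcp_pos','ft_force','wrist_torque','grip_width')},'j6',s['joints'][5])
R=s['tool_rot'];d=np.array([.5287,-.0777,.052])-s['tcp_pos'];print('shift units',np.round(R.T@d/.04,3))
a=np.degrees(np.arctan2(R[1,1],R[0,1]));print('jaw',a)
E
python3 look.py a
```

```text
{'time_s': 3.4167, 'tcp_pos': [0.5284, -0.0755, 0.1317], 'ft_force': [0.8849, 0.3254, 0.6901], 'wrist_torque': [-0.0089, 0.006, 0.0137], 'grip_width': 0.045} j6 0.4736930139611574
shift units [-0.036  0.044  1.992]
jaw -40.27661719365393
```

View pics/a_side.png

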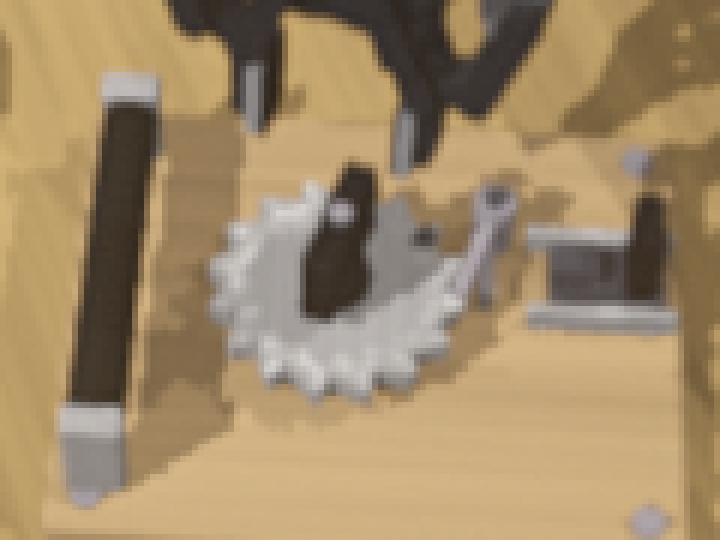

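View pics/a_top.png

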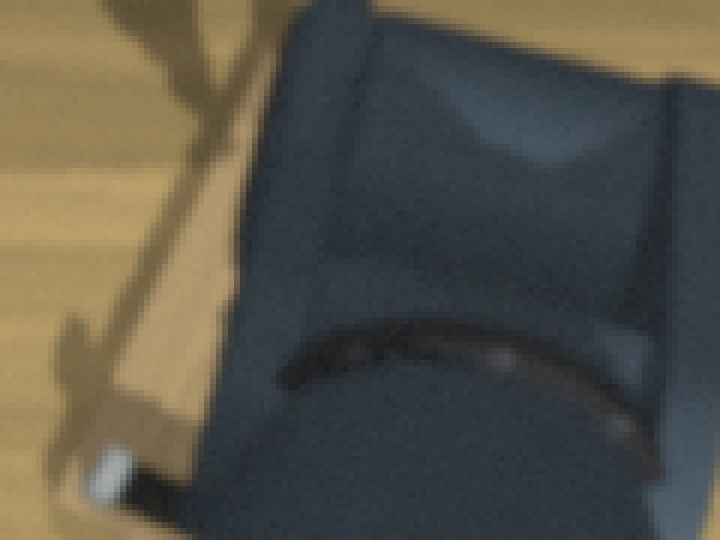

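The side view shows the open fingers straddling the axis above the knob. The stud is at crop (425,237) and the pawl at (460,275). The arm hides everything in the top view. I descend and close gently.

Call:
apply_moves:
  rows:
    - [[-0.03,0.05,0.6,0,45],[-0.03,0.05,1.2,0,45],[-0.03,0.05,1.7,0,45],[-0.03,0.05,1.98,0,45],[-0.03,0.05,1.98,0,30],[-0.03,0.05,1.98,0,22]]
  squeeze: 28

```text
time_s: 3.92
tcp_pos: [0.5302, -0.0784, 0.0535]
tool_rot: [[0.647, 0.762, 0.001], [0.762, -0.647, -0.0], [0.001, 0.001, -1.0]]
ft_force: [-0.9, -0.1, 0.5]
grip_width: 0.0225
```

Call:
apply_moves:
  rows:
    - [[0,0,0,0,18],[0,0,0,0,15],[0,0,0,0,10],[0,0,0,0,10]]

```text
time_s: 4.25
tcp_pos: [0.5284, -0.0772, 0.0537]
tool_rot: [[0.648, 0.762, -0.002], [0.762, -0.648, 0.002], [-0.0, -0.003, -1.0]]
ft_force: [-10.2, 10.0, 9.9]
grip_width: 0.0135
```

```bash
python3 look.py b
```

```text
{'time_s': 4.35, 'tcp_pos': [0.5284, -0.0772, 0.0537], 'ft_force': [-8.4287, 10.7728, 10.5043], 'wrist_torque': [1.7109, 1.4985, 0.0494], 'grip_width': 0.0135} j6 0.4702632571413036
shift units [-0.004  0.015  0.042]
jaw -40.36826891823668
```

View pics/b_side.png

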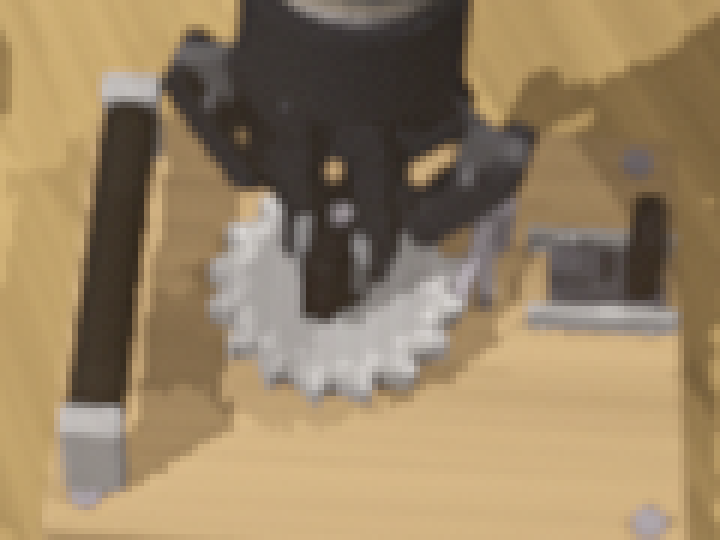

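The knob is gripped at 13.5 mm, with about 14 N of side load and 10 N of axial load from a slight offset. I ease that off and start turning.

Call:
apply_moves:
  rows:
    - [[0,-0.015,-0.015,0,10],[0,-0.03,-0.03,0,10],[0,-0.03,-0.03,0,10]]

```text
time_s: 4.6
tcp_pos: [0.5282, -0.0771, 0.0539]
tool_rot: [[0.648, 0.762, -0.0], [0.762, -0.648, 0.001], [0.0, -0.001, -1.0]]
ft_force: [-2.3, 6.3, -5.8]
grip_width: 0.0138
```

```bash
cat > st.py <<'E'
from h import *
s=env.read_state();R=s['tool_rot'];a=np.degrees(np.arctan2(R[1,1],R[0,1]))
print('t',round(s['time_s'],2),'jaw',round(a,2),'cw from grip deg',round(-40.37-a,2),'tq',np.round(s['wrist_torque'],3),'Ftool',np.round(R.T@s['ft_force'],1),'w',round(s['grip_width'],4),'j6',round(s['joints'][5],2),'pos',np.round(s['tcp_pos'],4))
E
python3 st.py
```

```text
t 4.6 jaw -40.37 cw from grip deg -0.0 tq [1.035 0.259 0.005] Ftool [ 3.3 -5.9  5.8] w 0.0138 j6 0.47 pos [ 0.5282 -0.0771  0.0539]
```

Call:
apply_moves:
  rows:
    - [[0,-0.01,0.01,0.5,10],[0,-0.01,0.01,1.0,10],[0,-0.01,0.01,1.5,10],[0,-0.01,0.01,1.5,10]]

```text
time_s: 4.93
tcp_pos: [0.5282, -0.0771, 0.0538]
tool_rot: [[0.743, 0.669, -0.0], [0.669, -0.743, 0.001], [0.0, -0.0, -1.0]]
ft_force: [-2.3, 4.9, -2.2]
grip_width: 0.0136
```

```bash
python3 st.py
```

```text
t 4.93 jaw -48.03 cw from grip deg 7.66 tq [0.93  0.439 0.024] Ftool [ 1.6 -5.2  2.2] w 0.0136 j6 0.61 pos [ 0.5282 -0.0771  0.0538]
```

Call:
apply_moves:
  rows:
    - [[0,0,0,0.5,10],[0,0,0,1.0,10],[0,0,0,1.5,10],[0,0,0,1.5,10]]

```text
time_s: 5.27
tcp_pos: [0.5282, -0.0771, 0.0538]
tool_rot: [[0.824, 0.566, -0.0], [0.566, -0.824, 0.0], [0.0, -0.0, -1.0]]
ft_force: [-2.4, 6.1, -2.9]
grip_width: 0.0135
```

```bash
python3 st.py
```

```text
t 5.27 jaw -55.5 cw from grip deg 15.13 tq [0.893 0.322 0.251] Ftool [ 1.5 -6.4  2.9] w 0.0135 j6 0.74 pos [ 0.5282 -0.0771  0.0538]
```

Call:
apply_moves:
  rows:
    - [[0,0,0,0.5,10],[0,0,0,1.0,10],[0,0,0,1.0,10],[0,0,0,1.0,10]]

```text
time_s: 5.6
tcp_pos: [0.5282, -0.0771, 0.0538]
tool_rot: [[0.869, 0.495, -0.0], [0.495, -0.869, 0.0], [0.0, -0.0, -1.0]]
ft_force: [-1.6, 5.2, -2.3]
grip_width: 0.0139
```

```bash
python3 st.py; python3 look.py c
```

```text
t 5.6 jaw -60.36 cw from grip deg 19.99 tq [0.857 0.376 0.179] Ftool [ 1.2 -5.2  2.3] w 0.0139 j6 0.82 pos [ 0.5282 -0.0771  0.0538]
{'time_s': 5.7, 'tcp_pos': [0.5282, -0.0771, 0.0538], 'ft_force': [-1.207, 5.176, -2.3383], 'wrist_torque': [0.851, 0.3254, 0.171], 'grip_width': 0.0135} j6 0.8204888374699008
shift units [0.003 0.019 0.046]
jaw -60.3481538619049
```

View pics/c_side.png

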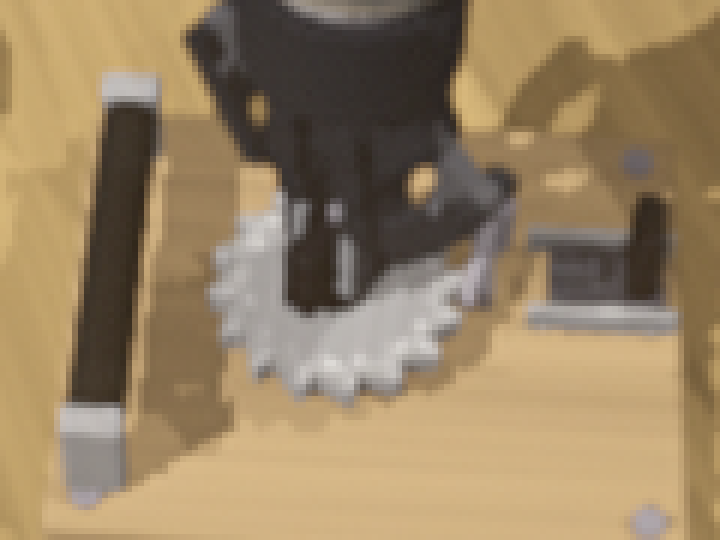

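```bash
cat > ph.py <<'E'
from h import *
import sys
def phase(im,c,lo=-150,hi=-30):
    p=np.load('p.npy');a=np.radians(np.arange(lo,hi,.5))+p[2]+0
    tot=0;best=[]
    g=cv2.cvtColor(im,cv2.COLOR_RGB2GRAY).astype(np.float32)
    sig=0
    for r in np.arange(.040,.0465,.001):
        uv=np.array([proj(c,[.5282+r*np.cos(x),-.0773+r*np.sin(x),.042]) for x in a],np.float32)
        sig=sig+cv2.remap(g,uv[:,0].reshape(1,-1),uv[:,1].reshape(1,-1),1)[0]
    sig=sig-np.convolve(np.pad(sig,22,'edge'),np.ones(45)/45,'valid')
    z=0
    n=int(45*((hi-lo)/22.5//1));sig=sig[:n];b=(a-p[2])[:n]
    z=(sig*np.exp(-16j*b)).sum()
    return np.angle(z)/16, abs(z)/np.abs(sig).sum()
def now():
    c=env.capture('side');return c
if __name__=='__main__':
    c=now();r0=cv2.cvtColor(cv2.imread('pics/side0.png'),cv2.COLOR_BGR2RGB)
    for lo,hi in((-150,-30),(-130,-60),(-120,-40),(-90,-20)):
        p0,q0=phase(r0,c,lo,hi);p1,q1=phase(c['image'],c,lo,hi)
        d=(p1-p0)   # z=exp(-16j b): phase at pattern shift s is -16 s -> angle/16=-s ; s ccw. cw = -s = d
        print(lo,hi,'cw deg mod 22.5:',round(np.degrees(d)%22.5,2),'q',round(q0,2),round(q1,2))
    s=env.read_state();print(s['time_s'])
E
python3 ph.py
```

```text
-150 -30 cw deg mod 22.5: 7.73 q 0.75 0.73
-130 -60 cw deg mod 22.5: 7.72 q 0.77 0.75
-120 -40 cw deg mod 22.5: 7.17 q 0.76 0.74
-90 -20 cw deg mod 22.5: 7.34 q 0.76 0.76
5.75
```

The wheel-tooth phase shows the wheel has moved about 7.5° for 20° of knob travel, so the pick-up came at about 12.5°. The target is +47.5 to +50° of wheel, which is about 61° of knob. I'll wind further in steps.

Call:
apply_moves:
  rows:
    - [[0,0,0,0.6,10],[0,0,0,1.2,10],[0,0,0,1.8,10],[0,0,0,2.4,10],[0,0,0,3.0,10],[0,0,0,3.6,10],[0,0,0,4.2,10],[0,0,0,4.2,10]]

```text
time_s: 6.42
tcp_pos: [0.5282, -0.0772, 0.0538]
tool_rot: [[0.989, 0.147, -0.0], [0.147, -0.989, 0.0], [-0.0, -0.0, -1.0]]
ft_force: [-2.8, 5.5, -2.9]
grip_width: 0.0135
```

```bash
python3 st.py;python3 ph.py
```

```text
t 6.42 jaw -81.53 cw from grip deg 41.16 tq [0.738 0.425 0.229] Ftool [-1.9 -5.9  2.9] w 0.0135 j6 1.19 pos [ 0.5282 -0.0772  0.0538]
-150 -30 cw deg mod 22.5: 6.27 q 0.75 0.75
-130 -60 cw deg mod 22.5: 6.31 q 0.77 0.77
-120 -40 cw deg mod 22.5: 5.78 q 0.76 0.76
-90 -20 cw deg mod 22.5: 6.34 q 0.76 0.77
6.4667
```

Call:
apply_moves:
  rows:
    - [[0,0,0,0.5,10],[0,0,0,1.0,10],[0,0,0,1.5,10],[0,0,0,2.0,10],[0,0,0,2.4,10],[0,0,0,2.4,10]]

```text
time_s: 6.97
tcp_pos: [0.5282, -0.0772, 0.0538]
tool_rot: [[0.998, -0.061, -0.0], [-0.061, -0.998, 0.0], [-0.0, -0.0, -1.0]]
ft_force: [-2.6, 5.0, -2.9]
grip_width: 0.0137
```

```bash
python3 st.py;python3 ph.py; python3 look.py d
```

```text
t 6.97 jaw -93.47 cw from grip deg 53.1 tq [0.761 0.435 0.213] Ftool [-2.9 -4.9  2.9] w 0.0137 j6 1.4 pos [ 0.5282 -0.0772  0.0538]
-150 -30 cw deg mod 22.5: 18.21 q 0.75 0.75
-130 -60 cw deg mod 22.5: 17.94 q 0.77 0.74
-120 -40 cw deg mod 22.5: 17.85 q 0.76 0.77
-90 -20 cw deg mod 22.5: 18.42 q 0.76 0.77
7.0167
{'time_s': 7.1167, 'tcp_pos': [0.5282, -0.0772, 0.0538], 'ft_force': [-2.313, 4.2087, -3.1775], 'wrist_torque': [0.7522, 0.4341, 0.1661], 'grip_width': 0.0135} j6 1.396448297496394
shift units [0.012 0.012 0.046]
jaw -93.34635036234867
```

View pics/d_side.png

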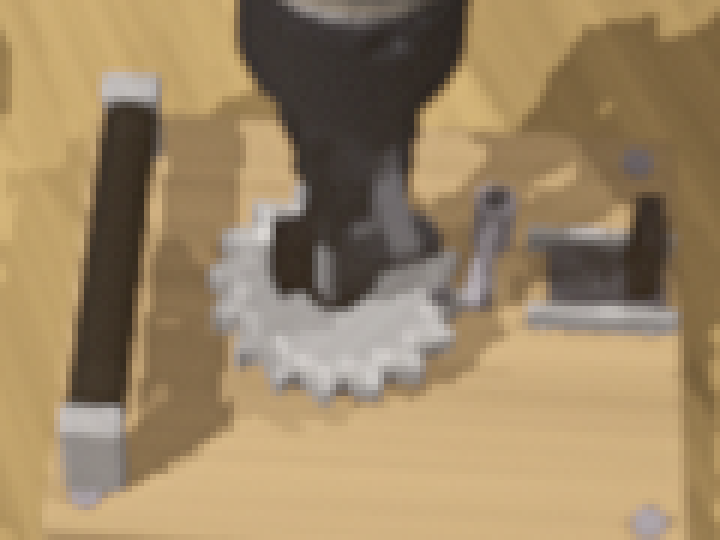

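The wheel is now at about +40.6°. The stud has come into view at crop (440,297), just short of the pawl nose at (480,300), which is lifted on the tooth. About 8° remain.

Call:
apply_moves:
  rows:
    - [[0,0,0,0.4,10],[0,0,0,0.8,10],[0,0,0,1.2,10],[0,0,0,1.5,10],[0,0,0,1.5,10]]

```text
time_s: 7.53
tcp_pos: [0.5282, -0.0772, 0.0538]
tool_rot: [[0.982, -0.19, -0.0], [-0.19, -0.982, 0.0], [-0.0, -0.0, -1.0]]
ft_force: [-2.9, 4.7, -2.6]
grip_width: 0.0136
```

```bash
python3 st.py;python3 ph.py; python3 look.py e
```

```text
t 7.53 jaw -100.93 cw from grip deg 60.56 tq [0.739 0.448 0.233] Ftool [-3.7 -4.   2.6] w 0.0136 j6 1.53 pos [ 0.5282 -0.0772  0.0538]
-150 -30 cw deg mod 22.5: 2.82 q 0.75 0.74
-130 -60 cw deg mod 22.5: 2.84 q 0.77 0.77
-120 -40 cw deg mod 22.5: 2.65 q 0.76 0.77
-90 -20 cw deg mod 22.5: 2.8 q 0.76 0.75
7.5833
{'time_s': 7.6833, 'tcp_pos': [0.5282, -0.0772, 0.0538], 'ft_force': [-2.2822, 4.3019, -2.8313], 'wrist_torque': [0.7025, 0.4609, 0.2363], 'grip_width': 0.0135} j6 1.527289770718219
shift units [0.015 0.01  0.045]
jaw -100.83893036637468
```

View pics/e_side.png

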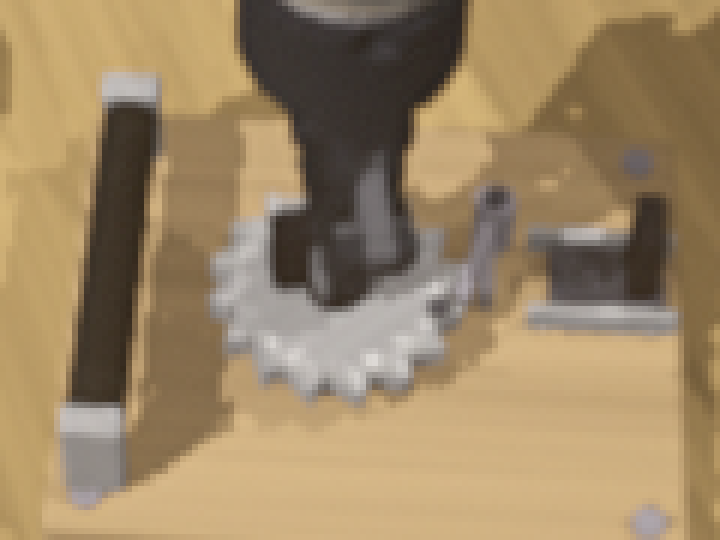

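The wheel is at about +47.8° (≈2.42 rad). The pawl nose has dropped in at about (465,280), just behind the stud at (440,305). I ease the knob back onto the pawl and check the torque before letting go.

Call:
apply_moves:
  rows:
    - [[0,0,0,-0.2,10],[0,0,0,-0.4,10],[0,0,0,-0.6,10],[0,0,0,-0.8,10],[0,0,0,-0.9,10],[0,0,0,-0.9,10]]

```text
time_s: 8.18
tcp_pos: [0.5282, -0.0772, 0.0538]
tool_rot: [[0.994, -0.11, -0.0], [-0.11, -0.994, 0.0], [-0.0, -0.0, -1.0]]
ft_force: [-3.2, 5.2, -0.8]
grip_width: 0.0138
```

```bash
python3 st.py;python3 ph.py
```

```text
t 8.18 jaw -96.33 cw from grip deg 55.96 tq [ 0.787  0.508 -0.029] Ftool [-3.8 -4.8  0.8] w 0.0138 j6 1.45 pos [ 0.5282 -0.0772  0.0538]
-150 -30 cw deg mod 22.5: 0.04 q 0.75 0.74
-130 -60 cw deg mod 22.5: 0.17 q 0.77 0.76
-120 -40 cw deg mod 22.5: 0.11 q 0.76 0.76
-90 -20 cw deg mod 22.5: 0.15 q 0.76 0.75
8.2333
```

The torque has dropped to zero and the wheel phase is back at 0, so it rests exactly on the tooth. I release and lift.

Call:
apply_moves:
  rows:
    - [[0,0,0,0,20],[0,0,0,0,32],[0,0,0,0,45],[0,0,0,0,45],[0,0,-0.5,0,45],[0,0,-1.3,0,45],[0,0,-2.2,0,45],[0,0,-2.6,0,45]]

```text
time_s: 8.9
tcp_pos: [0.5297, -0.078, 0.161]
tool_rot: [[0.994, -0.111, 0.005], [-0.111, -0.994, -0.001], [0.005, 0.001, -1.0]]
ft_force: [0.6, 0.1, 0.6]
grip_width: 0.0449
```

Call:
apply_moves:
  rows:
    - [[0.6,0.2,0,0.8,30],[1.6,0.5,0,1.6,10],[2.6,0.8,0,2.4,0],[3.6,1.0,0,3.2,0],[4.0,1.0,0,3.5,0],[4.0,1.0,0,3.5,0],[4.0,1.0,0,3.5,0]]

```text
time_s: 9.48
tcp_pos: [0.6828, -0.1352, 0.1563]
tool_rot: [[0.915, -0.404, -0.001], [-0.404, -0.915, 0.0], [-0.001, 0.0, -1.0]]
ft_force: [1.0, 0.9, 0.8]
grip_width: -0.0002
```

```bash
python3 st.py;python3 ph.py;python3 look.py f; python3 - <<'E'
from h import *
p=np.load('p.npy');s=env.read_state();d=s['tcp_pos'][:2]-p[:2];c,q=np.cos(p[2]),np.sin(p[2]);print('tcp board',d@[c,q],d@[-q,c])
E
```

```text
t 9.48 jaw -113.85 cw from grip deg 73.48 tq [-0.034 -0.001  0.008] Ftool [ 0.5 -1.2 -0.8] w -0.0002 j6 1.72 pos [ 0.6828 -0.1352  0.1563]
-150 -30 cw deg mod 22.5: 0.62 q 0.75 0.73
-130 -60 cw deg mod 22.5: 0.81 q 0.77 0.75
-120 -40 cw deg mod 22.5: 0.92 q 0.76 0.75
-90 -20 cw deg mod 22.5: 0.64 q 0.76 0.71
9.5333
{'time_s': 9.6333, 'tcp_pos': [0.682, -0.1349, 0.1571], 'ft_force': [0.4409, -0.1798, 0.4163], 'wrist_torque': [-0.0156, 0.0245, -0.014], 'grip_width': 0.0002} j6 1.7247859700824644
shift units [-4.082  0.241  2.629]
jaw -113.83878136167047
tcp board 0.16335556909034907 0.009011233694466415
```

View pics/f_side.png

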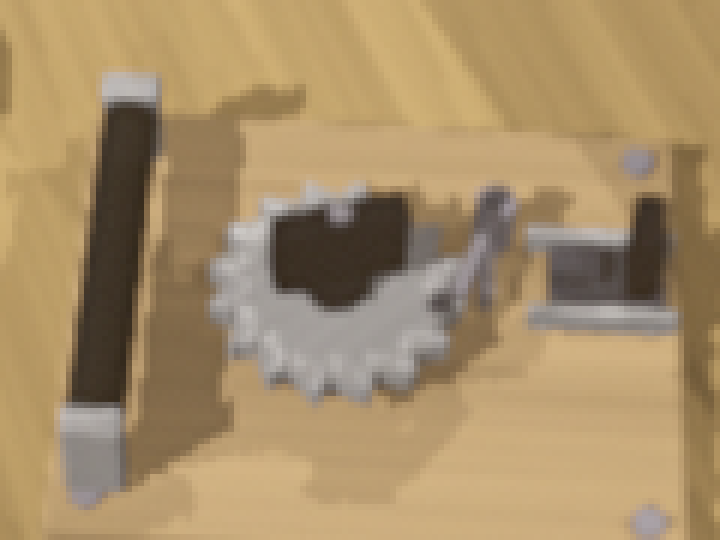

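View pics/f_top.png

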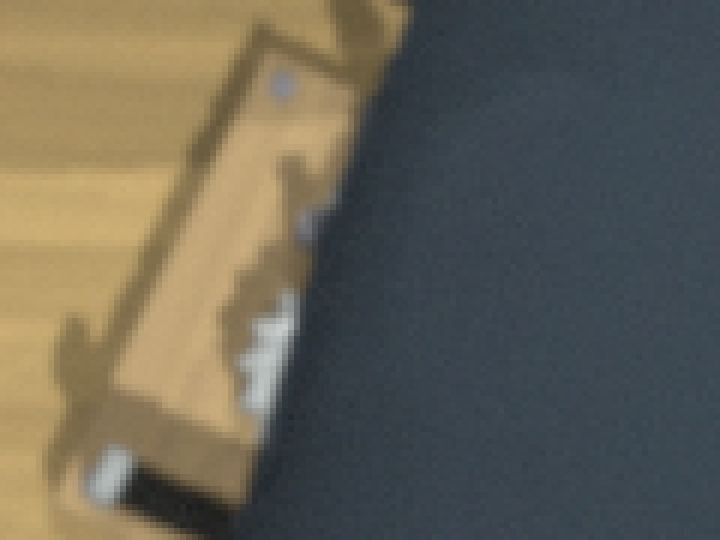

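The stud is at crop (440,300) with the pawl seated right beside it. The knob is free and the wheel has not moved. Next is the keeper: I descend outside the tab with shut fingers.

Call:
apply_moves:
  rows:
    - [[0,-0.28,0.5,0,0],[0,-0.28,1.2,0,0],[0,-0.28,1.9,0,0],[0,-0.28,2.5,0,0],[0,-0.28,2.72,0,0],[0,-0.28,2.72,0,0],[0,-0.28,2.72,0,0]]

```text
time_s: 10.22
tcp_pos: [0.6876, -0.1249, 0.0493]
tool_rot: [[0.914, -0.405, 0.001], [-0.405, -0.914, -0.0], [0.001, -0.0, -1.0]]
ft_force: [-0.0, -0.2, 0.5]
grip_width: 0.0004
```

```bash
cat > kp.py <<'E'
from h import *
p=np.load('p.npy');s=env.read_state();d=s['tcp_pos'][:2]-p[:2];c,q=np.cos(p[2]),np.sin(p[2]);print('t',round(s['time_s'],2),'tcp board',np.round([d@[c,q],d@[-q,c]],4),'z',round(s['tcp_pos'][2],4),'Fx board',round(s['ft_force'][:2]@[c,q],2),'Fz',round(s['ft_force'][2],1))
E
python3 kp.py; python3 look.py g
```

```text
t 10.22 tcp board [0.1645 0.0203] z 0.0493 Fx board 0.05 Fz 0.5
{'time_s': 10.3167, 'tcp_pos': [0.6883, -0.1251, 0.0503], 'ft_force': [0.0183, -1.1227, 0.3541], 'wrist_torque': [-0.025, -0.0142, 0.0147], 'grip_width': 0.0002} j6 1.7411220664925642
shift units [-4.127  0.531 -0.055]
jaw -113.8715354825113
```

View pics/g_side.png

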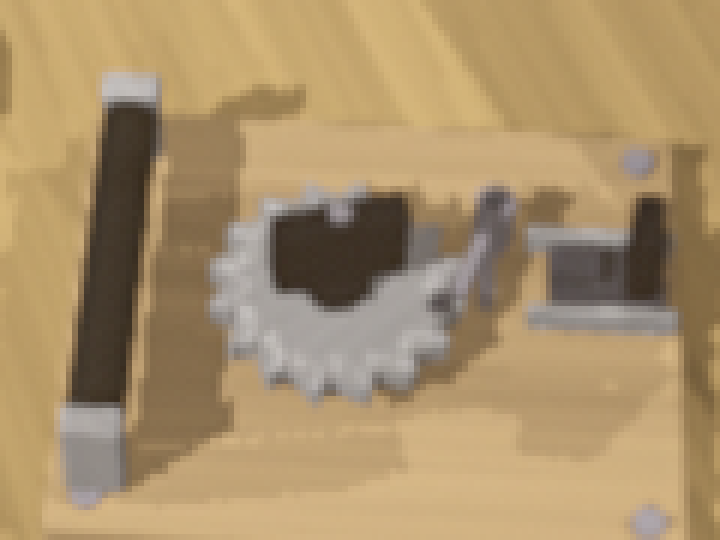

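Now I approach the tab slowly, from 0.165 to about 0.135.

Call:
apply_moves:
  rows:
    - [[-0.2,0,0,0,0],[-0.4,0,0,0,0],[-0.55,0,0,0,0],[-0.65,0,0,0,0],[-0.72,0,0,0,0],[-0.72,0,0,0,0]]

```text
time_s: 10.82
tcp_pos: [0.6609, -0.1131, 0.0487]
tool_rot: [[0.914, -0.405, 0.001], [-0.405, -0.914, -0.0], [0.001, -0.0, -1.0]]
ft_force: [-0.2, 0.0, 0.3]
grip_width: 0.0001
```

```bash
python3 kp.py
```

```text
t 10.82 tcp board [0.1353 0.0206] z 0.0487 Fx board -0.15 Fz 0.3
```

Call:
apply_moves:
  rows:
    - [[-0.05,0,0,0,0],[-0.1,0,0,0,0],[-0.15,0,0,0,0],[-0.2,0,0,0,0],[-0.2,0,0,0,0]]

```text
time_s: 11.23
tcp_pos: [0.6537, -0.11, 0.0481]
tool_rot: [[0.914, -0.405, 0.0], [-0.405, -0.914, -0.0], [0.0, 0.0, -1.0]]
ft_force: [0.6, 0.3, -1.2]
grip_width: -0.0002
```

```bash
python3 kp.py;python3 look.py i
```

```text
t 11.23 tcp board [0.1274 0.0205] z 0.0481 Fx board 0.43 Fz -1.2
{'time_s': 11.3333, 'tcp_pos': [0.6537, -0.11, 0.0481], 'ft_force': [0.3941, -1.1892, -0.6813], 'wrist_torque': [-0.0624, -0.0886, -0.0208], 'grip_width': -0.0002} j6 1.750651883852263
shift units [-3.184  0.526 -0.098]
jaw -113.87674041270022
```

View pics/i_side.png

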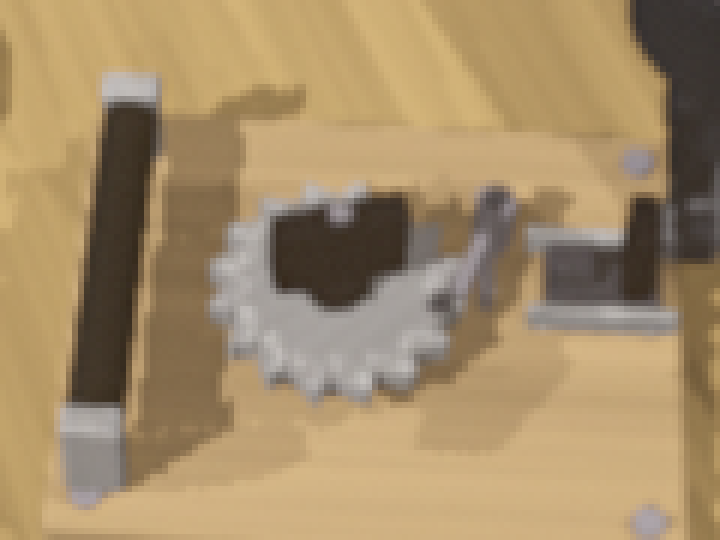

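Contact: the tab edge moved slightly, from (648) to (641). I keep pushing and watch the force.

Call:
apply_moves:
  rows:
    - [[-0.05,0,0,0,0],[-0.1,0,0,0,0],[-0.15,0,0,0,0],[-0.2,0,0,0,0],[-0.24,0,0,0,0],[-0.28,0,0,0,0],[-0.3,0,0,0,0],[-0.3,0,0,0,0]]

```text
time_s: 12.0
tcp_pos: [0.6425, -0.105, 0.0481]
tool_rot: [[0.914, -0.405, -0.0], [-0.405, -0.914, 0.0], [-0.0, 0.0, -1.0]]
ft_force: [0.9, -1.9, 0.1]
grip_width: -0.0001
```

```bash
python3 kp.py
```

```text
t 12.0 tcp board [0.1152 0.0205] z 0.0481 Fx board 1.64 Fz 0.1
```

Call:
apply_moves:
  rows:
    - [[-0.02,0,0,0,0],[-0.04,0,0,0,0],[-0.06,0,0,0,0],[-0.06,0,0,0,0]]

```text
time_s: 12.33
tcp_pos: [0.6404, -0.1041, 0.0481]
tool_rot: [[0.914, -0.405, -0.0], [-0.405, -0.914, -0.0], [-0.0, 0.0, -1.0]]
ft_force: [1.8, -1.5, -0.7]
grip_width: -0.0002
```

```bash
python3 kp.py;python3 look.py j
```

```text
t 12.33 tcp board [0.1129 0.0205] z 0.0481 Fx board 2.27 Fz -0.7
{'time_s': 12.4333, 'tcp_pos': [0.6404, -0.1041, 0.0481], 'ft_force': [1.1548, -1.3764, 0.7542], 'wrist_torque': [-0.3434, -0.1255, 0.0072], 'grip_width': -0.0} j6 1.7546387776924346
shift units [-2.821  0.527 -0.097]
jaw -113.8753003622265
```

View pics/j_side.png

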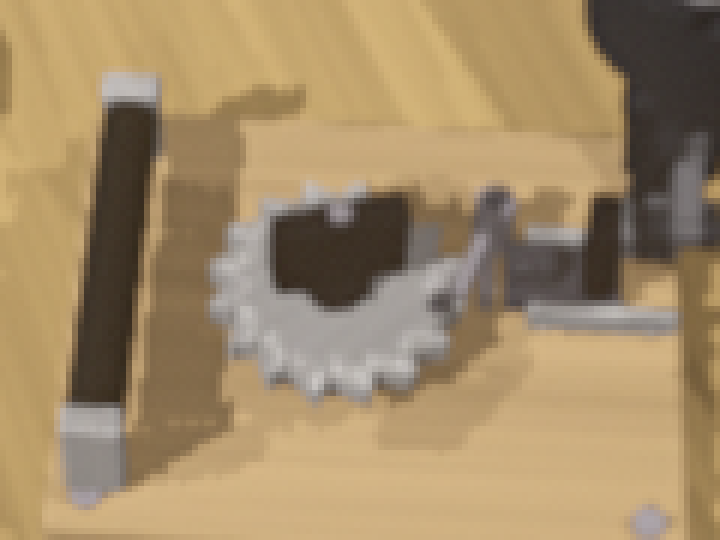

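Call:
apply_moves:
  rows:
    - [[-0.015,0,0,0,0],[-0.03,0,0,0,0],[-0.03,0,0,0,0]]

```text
time_s: 12.68
tcp_pos: [0.6394, -0.1037, 0.0481]
tool_rot: [[0.914, -0.405, 0.0], [-0.405, -0.914, -0.0], [0.0, 0.0, -1.0]]
ft_force: [2.0, -2.6, -0.0]
grip_width: -0.0
```

```bash
python3 kp.py
```

```text
t 12.68 tcp board [0.1118 0.0205] z 0.0481 Fx board 2.91 Fz -0.0
```

Call:
apply_moves:
  rows:
    - [[-0.015,0,0,0,0],[-0.03,0,0,0,0],[-0.03,0,0,0,0]]

```text
time_s: 12.93
tcp_pos: [0.6382, -0.1031, 0.0481]
tool_rot: [[0.914, -0.405, -0.0], [-0.405, -0.914, 0.0], [-0.0, 0.0, -1.0]]
ft_force: [2.3, -1.9, 0.3]
grip_width: 0.0001
```

```bash
python3 kp.py
```

```text
t 12.93 tcp board [0.1105 0.0206] z 0.0481 Fx board 2.86 Fz 0.3
```

Call:
apply_moves:
  rows:
    - [[-0.012,0,0,0,0],[-0.025,0,0,0,0],[-0.025,0,0,0,0]]

```text
time_s: 13.18
tcp_pos: [0.6373, -0.1027, 0.0481]
tool_rot: [[0.914, -0.405, -0.0], [-0.405, -0.914, 0.0], [-0.0, 0.0, -1.0]]
ft_force: [1.1, -1.8, 0.6]
grip_width: 0.0
```

```bash
python3 kp.py
```

```text
t 13.18 tcp board [0.1095 0.0206] z 0.0481 Fx board 1.7 Fz 0.6
```

Call:
apply_moves:
  rows:
    - [[-0.01,0,0,0,0],[-0.02,0,0,0,0],[-0.02,0,0,0,0]]

```text
time_s: 13.43
tcp_pos: [0.6366, -0.1024, 0.0481]
tool_rot: [[0.914, -0.405, -0.0], [-0.405, -0.914, 0.0], [-0.0, 0.0, -1.0]]
ft_force: [1.1, -2.7, 0.1]
grip_width: 0.0002
```

```bash
python3 kp.py
```

```text
t 13.43 tcp board [0.1088 0.0206] z 0.0481 Fx board 2.11 Fz 0.1
```

Call:
apply_moves:
  rows:
    - [[-0.01,0,0,0,0],[-0.02,0,0,0,0],[-0.02,0,0,0,0]]

```text
time_s: 13.68
tcp_pos: [0.6363, -0.1023, 0.0482]
tool_rot: [[0.914, -0.405, 0.001], [-0.405, -0.914, -0.0], [0.001, -0.0, -1.0]]
ft_force: [3.7, -3.2, -1.5]
grip_width: -0.0001
```

```bash
python3 kp.py;python3 look.py k
```

```text
t 13.68 tcp board [0.1085 0.0206] z 0.0482 Fx board 4.69 Fz -1.5
{'time_s': 13.7833, 'tcp_pos': [0.6363, -0.1023, 0.0482], 'ft_force': [3.1476, -3.397, -1.807], 'wrist_torque': [-0.5254, -0.5802, 0.0182], 'grip_width': -0.0003} j6 1.7560761167741197
shift units [-2.708  0.527 -0.099]
jaw -113.87936185811284
```

View pics/k_side.png

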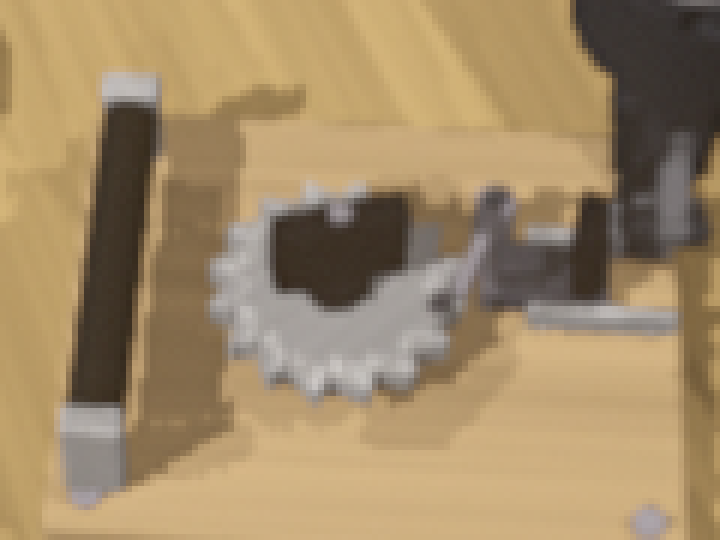

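The nose is now behind the pawl, and the force jumped while the tool moved only 0.3 of the commanded 0.8 mm. It looks like the stop; one more small push to confirm.

Call:
apply_moves:
  rows:
    - [[-0.008,0,0,0,0],[-0.012,0,0,0,0],[-0.012,0,0,0,0]]

```text
time_s: 14.03
tcp_pos: [0.6362, -0.1022, 0.0483]
tool_rot: [[0.914, -0.405, 0.002], [-0.405, -0.914, -0.001], [0.002, -0.0, -1.0]]
ft_force: [4.8, -4.4, -3.1]
grip_width: 0.0001
```

```bash
python3 kp.py
```

```text
t 14.03 tcp board [0.1084 0.0206] z 0.0483 Fx board 6.16 Fz -3.1
```

It is firmly at the stop with about 6 N. I back off and verify.

Call:
apply_moves:
  rows:
    - [[0.1,0,0,0,0],[0.4,0,0,0,0],[1.0,0,0,0,0],[1.5,0,-0.6,0,0],[1.8,0,-1.5,0,0],[2.0,0.3,-2.4,0,0],[2.2,1.0,-3.0,0,0],[2.3,1.8,-3.0,0,0]]

```text
time_s: 14.7
tcp_pos: [0.6931, -0.2051, 0.1743]
tool_rot: [[0.915, -0.403, 0.008], [-0.403, -0.915, -0.002], [0.008, -0.001, -1.0]]
ft_force: [1.4, -0.2, -0.4]
grip_width: 0.0001
```

Call:
apply_moves:
  rows:
    - [[0,1,0,0,0],[0,2,0,0,0],[0,3,0,0,0],[0,3,0,0,0]]

```text
time_s: 15.03
tcp_pos: [0.6387, -0.3205, 0.1678]
tool_rot: [[0.912, -0.41, -0.002], [-0.41, -0.912, -0.0], [-0.002, 0.001, -1.0]]
ft_force: [-0.2, -0.1, 0.0]
grip_width: -0.0002
```

```bash
python3 ph.py;python3 look.py l; python3 - <<'E'
from h import *
p=np.array([.5284,-.0774,-.412]);c_,s_=np.cos(p[2]),np.sin(p[2])
for n in('side','top'):
    c=cap(n,n+'_end.png')
    P=np.array([atd(c,u,v) for v in range(120,300) for u in range(195,375) if c['range_z'][v,u]>0]);d=P[:,:2]-p[:2];L=np.c_[d@[c_,s_],d@[-s_,c_],P[:,2]]
    k=(abs(L[:,0]-.1)<.03)&(abs(L[:,1]-.02)<.025)&(L[:,2]>.06)&(L[:,2]<.075);print(n,'tabtop',k.sum(),L[k].mean(0) if k.any() else '')
    for th,z in(('stud',.046),('pawl_nose',.041),('keeper_tab',.067),('mug',0),('jar',0),('puzzle_block',0)):
        for m in env.mark_of(n,th)[:2]:
            X=atz(c,m['xy'][0]*512,m['xy'][1]*384,z)[:2];e=X-p[:2];x,y=e@[c_,s_],e@[-s_,c_];print(th,round(m['conf'],2),'world',np.round(X,3),'board',np.round([x,y],4),'ang',round(np.arctan2(y,x),3))
E
```

```text
-150 -30 cw deg mod 22.5: 22.36 q 0.75 0.76
-130 -60 cw deg mod 22.5: 22.43 q 0.77 0.76
-120 -40 cw deg mod 22.5: 0.05 q 0.76 0.76
-90 -20 cw deg mod 22.5: 0.05 q 0.76 0.74
15.0833
{'time_s': 15.1833, 'tcp_pos': [0.6418, -0.3143, 0.1678], 'ft_force': [0.0854, -0.177, 0.5619], 'wrist_torque': [-0.0021, -0.0344, -0.0459], 'grip_width': 0.0001} j6 1.4672379815873766
shift units [-4.979 -4.26   2.904]
jaw -113.92074045001205
side tabtop 57 [0.09247118 0.01750761 0.06617371]
stud 0.59 world [ 0.564 -0.095] board [ 0.0391 -0.0016] ang -0.041
pawl_nose 0.57 world [ 0.567 -0.097] board [ 0.0429 -0.0022] ang -0.052
keeper_tab 0.72 world [ 0.622 -0.091] board [0.0909 0.0252] ang 0.271
mug 0.92 world [0.634 0.135] board [0.0112 0.237 ] ang 1.524
jar 0.64 world [ 0.478 -0.307] board [ 0.046  -0.2301] ang -1.373
puzzle_block 0.93 world [ 0.353 -0.255] board [-0.0898 -0.233 ] ang -1.939
top tabtop 43 [0.09275419 0.02064334 0.06584143]
stud 0.56 world [ 0.56  -0.091] board [ 0.0345 -0.0001] ang -0.002
pawl_nose 0.62 world [ 0.577 -0.101] board [ 0.0538 -0.0017] ang -0.032
keeper_tab 0.66 world [ 0.626 -0.091] board [0.0949 0.0265] ang 0.272
mug 0.56 world [0.633 0.136] board [0.0104 0.2372] ang 1.527
```

View pics/l_side.png

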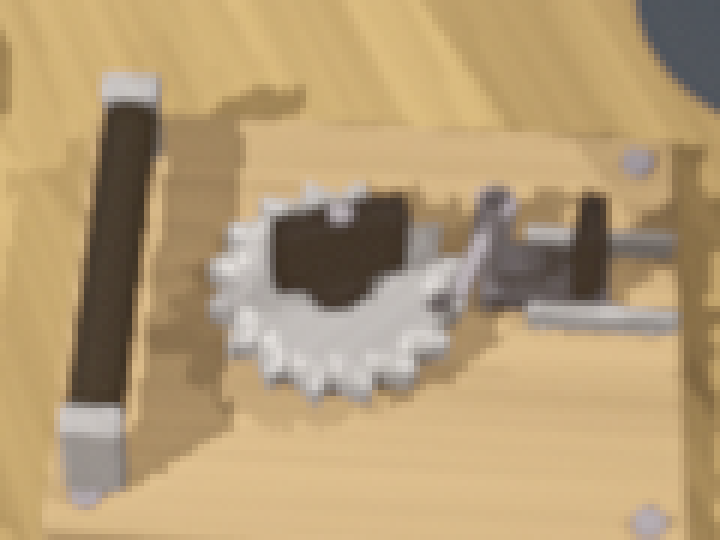

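View pics/l_top.png

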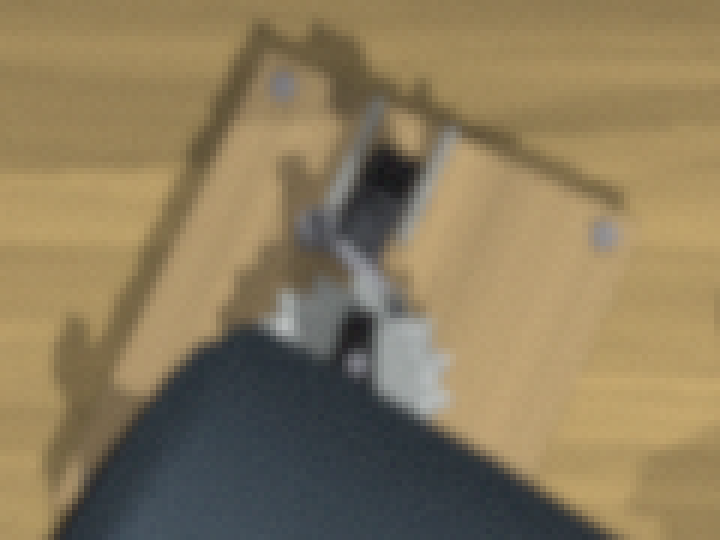

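```bash
python3 - <<'E'
from h import *
p=np.array([.5284,-.0774,-.412]);c_,s_=np.cos(p[2]),np.sin(p[2])
def W(q): return [p[0]+c_*q[0]-s_*q[1],p[1]+s_*q[0]+c_*q[1],q[2]]
c=cap('side')
for a in(.283,-.11,-.503):
    u,v=proj(c,W((.038*np.cos(a),.038*np.sin(a),.046)));print(a,'crop px',round((u-205+.5)*6),round((v-190+.5)*6))
ims=cv2.cvtColor(c['image'],cv2.COLOR_RGB2BGR)[215:260,255:315]
cv2.imwrite('pics/end_zoom.png',cv2.resize(ims,None,fx=12,fy=12,interpolation=3))
E
```

```text
0.283 crop px 437 261
-0.11 crop px 439 295
-0.503 crop px 426 327
```

View pics/end_zoom.png

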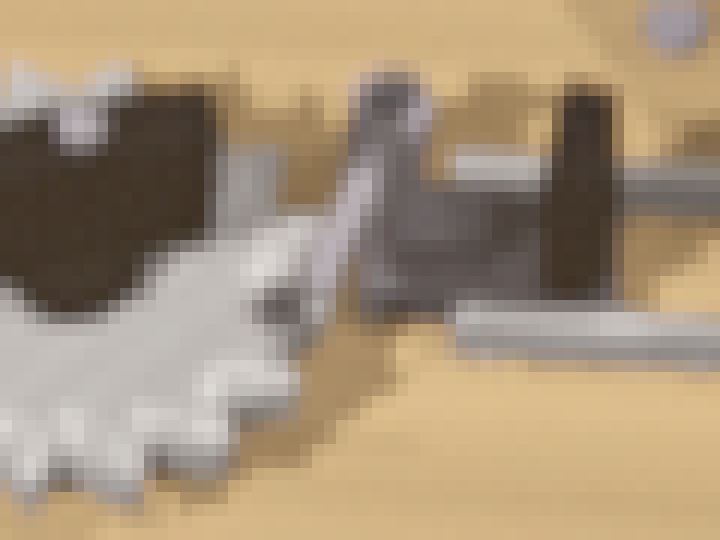

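The stud, seen at crop (440,300), matches the prediction of (439,295) for the -0.11 rad rest position. The pawl is seated behind it and the keeper nose stands behind the pawl. The tab is at x ≈ 0.0926 (home is 0.093), and the arm is clear. I hand in.

```bash
python3 -c "
from cell import env
print(env.finish_job())"
```

```text
the job is handed in; nothing more can be done
None
```

I wound the exerciser to the studded tooth, let the wheel rest back on the pawl, pushed the keeper home and handed the job in. The robot clock read about 15 s, with the arm clear of everything.

- **Winding:** I gripped the bar knob at a 28 N setting. It turned freely for about 12.5°, then carried the wheel to about 2.42 rad, where the pawl had dropped in. I eased it back until the torque was gone, then let go.
- **Wheel:** The tooth pattern shows it resting exactly two teeth on from the start. The stud sits within about 1 pixel of where it should be in the side picture, with the pawl seated behind it.
- **Keeper:** I pushed the tab in small steps, and at the stop the force rose to about 6 N. The tab measured x ≈ 92.6 mm against 93 mm for home, and the keeper's nose stands behind the pawl.
- **Mug, jar and block:** Their final positions agree with the first measurements within detection accuracy. The last top-camera search did not find the jar or the block, because the arm hid part of that view; only the side camera confirmed them.
- **Disagreements:** The detector's stud angle was about 0.07 to 0.11 rad off what I expected. Teeth are 0.39 rad apart, so the tooth is not in doubt. Closing on the knob also gave a brief side load of about 14 N, which I eased off before turning.

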